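# Unscrew the red drain plug of a wood-feeder gearbox

## Task

The gearbox on the bench is due for an oil change. Unscrew the red wing plug from its neck (anticlockwise as you face it, until its thread lets go), draw it straight out and set it down gently in the blue parts tray. Leave the black plug as it is.

Things in the scene. Friction and masses are not known exactly. Their poses are not given: they have to be found in the camera images.
- gearbox: Green gearbox fixed to the bench, 160 x 300 x 151 mm high, grey motor behind. Origin on the bench under its centre, z up. From its front, which faces its own -x, two steel necks (51 mm outer diameter) stand 45 mm out, level: axes along x at y = +80 and -80 mm, 110 mm above the bench, mouths at x = -125 mm. One holds the red plug, the other the black one; which is where varies.
- red_plug: Red wing plug, about 0.14 kg, screwed into a neck. Origin on its axis, at the wing's centre; own x is its axis, pointing into the neck; y is square to the wing's flats. The wing is a flat plate, 40 mm along x, 10 mm thick, 60 mm along z (30 mm either side of the axis), to be pinched across its thickness. Behind it a 44 mm round flange, x = 20 to 25 mm, at the start 1 mm off the mouth.
- red_wing_top (a point): Middle of the red wing's upper edge, 30 mm from the axis along the plug's z. At the start this upper half leans 30 degrees from upright, to the right as you face the mouth from outside. Anticlockwise (towards the left, a negative turn about the plug's x) it turns easily; clockwise it meets a stop within 15 degrees.
- red_thread (a point): Point on the red plug's axis at its two thread pins (35 mm over the ends), 40 mm from the wing's centre. Shank 22 mm in diameter, x = 25 to 61 mm, 1 mm play: the wing droops some 3 mm. The two-start thread lets go after about 45 degrees of turn (wing about 15 degrees left of upright) and stays free for 90 more; the plug may, but need not, back out 3 mm meanwhile. The shank is out after 40 mm along the plug's -x.
- black_plug: The same plug with a black wing, in the other neck, same frame and same lean at the start. To be left alone.
- tray: Open blue plastic parts tray fixed to the bench, 220 (x) x 180 (y) x 35 mm high, walls and floor about 4 mm. Origin under its centre, on the bench.
There are look-alikes about, which are no part of the job. Of the things like the red_plug, leave any that is orange; of the rest the smaller one is meant.

How it is judged:
By the outcome, as a careful person would: the job done as asked, in the order asked, and still so for the second after the job is handed in, with the robot touching nothing.
It also fails if it takes over 42 s, if anything falls off the work surface, if the arm or the gripper's body presses on something with over 40 N, if the wrist force passes 120 N, or if a joint passes its speed limit or range.

## Robot

A 6-joint arm with a two-finger parallel gripper is mounted at the origin on the work surface. World frame = base frame: x ahead of the robot, y to its left, z up, the work surface at z = 0. Lengths are in mm, angles in rad, forces in N, time in s.
With the tool pointing down it reaches from about 425 to 950 mm from the base axis. Payload 3.5 kg.
Tool frame: the origin (TCP) lies on the centre line of the jaws, within the pads' length; the fingertips stand 8 mm ahead of it and the grasp point (between the pads) lies 11 mm behind it; z points along the fingers, y is the line along which they close (so a half turn about z gives the same grasp; the last joint's range is limited). The gripper opens to 85 mm and grips with 20 to 120 N. Pads are 22 mm wide; open, the fingers measure 114 mm over their backs; the gripper's body (76 mm by 85 mm) begins 54 mm behind the grasp point. The pads swing forward as they close: fully open they stand 13 mm farther back than shut.
Start: joints at [-1.448, 0.286, 1.577, -0, 1.279, -0.15], TCP at [181.889, -650.017, 239.325] pointing down, gripper open.
Joint ranges: [-2.77, 2.77], [-0.9, 2.22], [0.21, 2.48], [-1.53, 4.67], [0.24, 2.81], [-2.84, 2.84]. Speed limits (rad/s): [2.79, 2.79, 3.14, 3.14, 3.14, 3.14].

## Interface

Orientations are given as a unit quaternion [w, x, y, z].
In Python, from station import r, eyes, job_done gives the robot as it stands.
- The arm moves only by the tool apply_moves, never from a script. Its argument "commands" is one flat list of numbers, 4 for each row, row after row: the shift along the tool's x, y, z in m, then the turn about the tool's z in degrees. In form: [x, y, z, yaw, x, y, z, yaw, ...]. A call has 1 to 8 rows; each row shifts and turns the commanded pose from where the row before left it, along the tool's axes as they then stand; what a row does not reach is not made up. A row lasts 1/8 s, in which the tool goes at most 62.5 mm and 10.7 degrees, less where a joint would pass 70% of its speed; a pose out of reach is approached as far as the arm can. A call with a gripper value outside its range is refused whole. "hand" is the closure, from 0 (fully open) to 1 (shut), set as the call begins (left out, the last holds). The fingers move at their own pace and stop on an object; the grip force is fixed at half the most. Time passes only in rows, so rows that do not move let the fingers close. It gives the time, the measured TCP pose, the force, the opening and the grip force at its end, in the units of the state.
- r.read_state(): the state, without advancing time (a new reading comes with each control period).
- eyes.grab_frame(name): name is "side" or "top"; returns a dict with "frame" (420x560x3 uint8, red, green, blue), "fx", "fy", "cx", "cy" (pixels), "R" (3x3) and "t" (3): a world point X has camera coordinates R X + t. Camera axes: x right, y down, z forward; pixel columns grow to the right and rows downward; lengths in mm; the calibration is good to about 2 mm. A picture is of the moment at which its call begins. There is no depth.
- job_done(): hands the job in; it is judged then, once.
The state is a dict: "t": time; "q": joint angles; "joint_velocities": joint speeds; "joint_efforts": joint torques, N m; "ee_pos": TCP position; "tool_rot": TCP orientation; "force": force on the tool from outside, world axes, zero at the start; "ft_torque": the same for the moment, N m; "finger_gap": opening from 0.0 (shut) to 1.0 (fully open); "finger_force": force on a finger pad.
Only numpy, scipy, OpenCV 4.12 (cv2) and the standard library are available. Lean on these libraries where they do the work, as an engineer would, in place of code of your own. Each camera call takes 0.05 s, during which the arm holds its last target. There are 200 camera calls.

## Working session

There is one attempt and no reset: what is moved stays moved. The work goes in short steps, Python scripts to look and compute and a tool call to move; the robot and the scene stay as the last step left them, time stands still between calls to the robot, and variables do not carry over. Pictures are saved under pics/ and viewed, at most 10 in all, crops included, and the job is handed in when it is done.

Besides the shell and the picture viewer there is one more tool, called after "Emit:" in YAML: its name, and indented under it one key for each argument. apply_moves: Moves the arm, as the interface text tells. Its arguments: {"type":"object","properties":{"commands":{"type":"array","items":{"type":"number"}},"hand":{"type":"number"}},"required":["commands"]}

```bash
ls; mkdir -p pics; python3 - <<'E'
from station import r,eyes
import cv2,numpy as np
for n in("side","top"):
    f=eyes.grab_frame(n); cv2.imwrite(f"pics/{n}0.png",f["frame"][:,:,::-1]); np.savez(f"{n}0.npz",**f)
    print(n,f["fx"],f["fy"],f["cx"],f["cy"],np.round(f["R"],3).tolist(),np.round(f["t"],1), np.round(-np.array(f["R"]).T@f["t"]))
print(r.read_state())
E
```

```text
pics
side 454.1776212454466 454.1776212454466 273.6101847026361 208.40345494494622 [[-0.979, -0.201, -0.025], [-0.078, 0.487, -0.87], [0.187, -0.85, -0.492]] [ 561.   167.2 1034.7] [369. 911. 669.]
top 512.7478779534995 512.7478779534995 283.3305502043058 208.6287219205172 [[0.027, -0.999, -0.027], [-0.994, -0.024, -0.11], [0.109, 0.029, -0.994]] [ -31.8  581.9 1198.4] [ 449.  -53. 1254.]
{'t': 0.1, 'q': array([-1.44799690e+00,  2.87131862e-01,  1.57802705e+00, -3.13196868e-05,
        1.27863026e+00, -1.49976343e-01]), 'joint_velocities': array([-0.00029938, -0.00152309, -0.00141548, -0.00019091,  0.00091068,
        0.00154185]), 'joint_efforts': array([ 4.74389853e-04, -4.07297516e+01, -2.93700385e+01, -1.57119525e-04,
        3.40562859e-03, -1.61037732e-06]), 'ee_pos': array([ 181.81336298, -649.4473805 ,  238.0508856 ]), 'tool_rot': array([-1.09836286e-03,  9.90712368e-01,  1.35969840e-01, -6.66576953e-08]), 'force': array([ 0.10119019, -0.08343406,  0.48157258]), 'ft_torque': array([-0.01062117, -0.00461385, -0.00083471]), 'finger_force': 0.0, 'finger_gap': 1.0016193176458414}
```

View pics/side0.png

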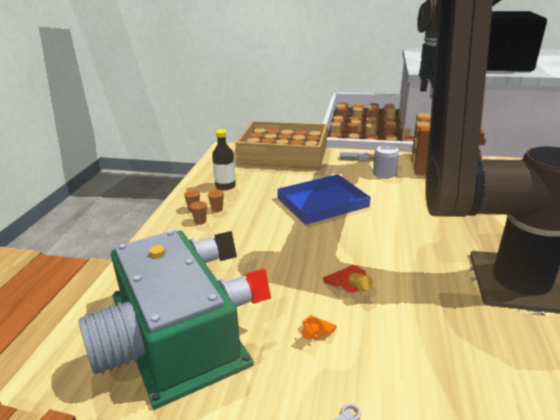

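View pics/top0.png

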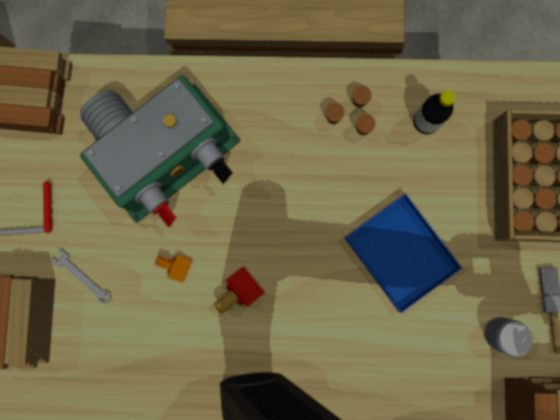

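The red candidates are:
- The small wing in the neck, at top (166,214) and side (258,286).
- The large loose red plug, at top (243,288) and side (348,278).
- The loose orange plug, at top (178,266) and side (318,328).

The red plug in the neck is the one meant, because it is the smaller non-orange one and it is screwed in. I'll measure it and confirm in a crop.

```bash
cat > h.py <<'E'
import numpy as np,cv2
from station import r,eyes
def grab(n): return eyes.grab_frame(n)
def load(n): return dict(np.load(n))
def ray(f,u,v):
    R=np.array(f["R"]);d=R.T@np.array([(u-f["cx"])/f["fx"],(v-f["cy"])/f["fy"],1]);return -R.T@f["t"],d/np.linalg.norm(d)
def plane(f,u,v,z):
    c,d=ray(f,u,v);return c+d*(z-c[2])/d[2]
def tri(f,p,g,q):
    a,d=ray(f,*p);b,e=ray(g,*q);s=np.linalg.lstsq(np.c_[d,-e],b-a,rcond=None)[0]
    P,Q=a+s[0]*d,b+s[1]*e;return (P+Q)/2,np.linalg.norm(P-Q)
def mask(f,col):
    h=cv2.cvtColor(f["frame"],cv2.COLOR_RGB2HSV);H,S,V=cv2.split(h)
    if col=="red":m=((H<5)|(H>174))&(S>170)&(V>60)
    if col=="black":m=(V<60)&(S<140)
    if col=="blue":m=(H>105)&(H<128)&(S>150)
    return m.astype(np.uint8)
def blobs(f,col,box=None,amin=40):
    m=mask(f,col)
    if box: k=np.zeros_like(m);x0,y0,x1,y1=box;k[y0:y1,x0:x1]=1;m=m*k
    n,l,s,c=cv2.connectedComponentsWithStats(m);out=[]
    for i in range(1,n):
        if s[i,4]>=amin:
            cn=cv2.findContours((l==i).astype(np.uint8),0,2)[0][0]
            out.append((c[i],s[i,4],cv2.boxPoints(cv2.minAreaRect(cn)),cn))
    return out
E
python3 - <<'E'
from h import *
S,T=load("side0.npz"),load("top0.npz")
for n,f,bs in(("side",S,((235,260,280,310),(210,225,245,265))),("top",T,((145,190,185,235),(205,155,240,190)))):
    for c,b in zip(("red","black"),bs):
        for o in blobs(f,c,b,20): print(n,c,o[0].round(1),o[1],cv2.approxPolyDP(o[3],2,True)[:,0].tolist())
for n,f in(("side",S),("top",T)):
    o=max(blobs(f,"blue"),key=lambda o:o[1]);print(n,o[0],o[1],cv2.approxPolyDP(cv2.convexHull(o[3]),3,True)[:,0].tolist())
a=cv2.resize(S["frame"][200:320,190:310],(400,400),interpolation=2);b=cv2.resize(T["frame"][140:240,130:230+20],(480,400),interpolation=2)[:,:400]
cv2.imwrite("pics/crop.png",np.hstack([a,b])[:,:,::-1])
E
```

```text
side red [258.4 285. ] 517 [[263, 269], [247, 274], [253, 301], [269, 297]]
side black [222.3 253.6] 25 [[224, 249], [220, 251], [222, 258], [225, 255], [223, 256], [220, 251], [224, 253]]
top red [164.9 213.1] 221 [[166, 202], [153, 212], [158, 211], [169, 224], [174, 217]]
top black [220.3 169.1] 316 [[222, 156], [208, 168], [223, 182], [231, 172]]
side [318.47869868 196.95584818] 1291 [[279, 189], [318, 180], [338, 184], [360, 199], [306, 213]]
top [402.55804807 252.78601602] 6865 [[405, 195], [459, 268], [399, 310], [346, 237]]
```

View pics/crop.png

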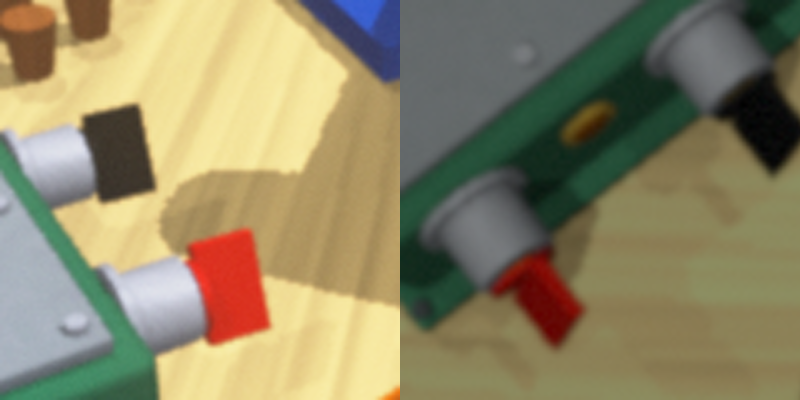

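The crop shows the red wing in its neck. On the side half its corners are at about (246,273), (266,269), (271,298) and (252,303). On the top half the outer upper corner is at about (175,217) and the outer lower one at (169,227). The black twin sits to its right. Next I triangulate these.

```bash
python3 - <<'E'
from h import *
S,T=load("side0.npz"),load("top0.npz")
for n,p,q in(("up",(266,269),(175,217.5)),("low",(271,298.4),(169.2,227)),("blk up",(190+138/3.333,200+103/3.333),(231,172)),("blk low",(190+155/3.333,200+190/3.333),(130+373/4,140+174/4))):
    P,e=tri(S,p,T,q);print(n,P.round(1),round(e,1))
# tray: rim corners, height by two views
t=[(405,195),(459,268),(399,310),(346,237)]
W=[plane(T,*p,35).round(1) for p in t];print(W,np.mean(W,0),[np.linalg.norm(W[i]-W[i-1]).round() for i in range(4)])
# side correspondence of tray corners: match by projection
R=np.array(S["R"])
for w in W:
    c=R@w+S["t"];print((c[:2]/c[2]*S["fx"]+[S["cx"],S["cy"]]).round(1))
# gearbox top plate corners top view at z=151
g=[(83,155),(185,80),(228,138),(130,212)]
f=T["frame"]
h=cv2.cvtColor(f,cv2.COLOR_RGB2HSV);m=((h[...,1]>80)&(h[...,0]>60)&(h[...,0]<90)).astype(np.uint8)
# neck axes: grey necks
m2=((h[...,1]<45)&(h[...,2]>80)).astype(np.uint8)
n,l,s,c=cv2.connectedComponentsWithStats(m2)
for i in range(1,n):
    if s[i,4]>150 and c[i][0]<250 and c[i][1]<230:
        cn=cv2.findContours((l==i).astype(np.uint8),0,2)[0][0];b=cv2.boxPoints(cv2.minAreaRect(cn));print("grey",s[i,4],b.round(1).tolist())
E
```

```text
up [543.  218.8 130.5] 6.3
low [527.1 243.9  79.6] 2.2
blk up [647.8  98.2 132.1] 5.6
blk low [631.2 122.6  80.2] 2.6
[array([ 621.8, -306.2,   35. ]), array([ 452.3, -432. ,   35. ]), array([ 351.3, -292.6,   35. ]), array([ 518.1, -167.3,   35. ])] [ 485.875 -299.525   35.   ] [np.float64(173.0), np.float64(211.0), np.float64(172.0), np.float64(209.0)]
[277.8 188.6]
[336.7 174.8]
[367.4 197.1]
[304.8 213.8]
grey 5391 [[6.0, 0.0], [164.0, 0.0], [164.0, 52.0], [6.0, 52.0]]
grey 7601 [[58.79999923706055, 122.4000015258789], [155.1999969482422, 47.099998474121094], [213.3000030517578, 121.5], [116.9000015258789, 196.8000030517578]]
grey 426 [[190.89999389648438, 150.60000610351562], [207.89999389648438, 136.39999389648438], [222.0, 153.5], [205.0, 167.60000610351562]]
grey 437 [[134.1999969482422, 196.0], [151.39999389648438, 180.1999969482422], [166.60000610351562, 196.8000030517578], [149.39999389648438, 212.60000610351562]]
```

```bash
python3 - <<'E'
from h import *
T=load("top0.npz");h=cv2.cvtColor(T["frame"],cv2.COLOR_RGB2HSV)
m=((h[...,0]>55)&(h[...,0]<95)&(h[...,1]>90)).astype(np.uint8)
k=(h[...,1]<45)&(h[...,2]>60); k[:60]=0;k[:,250:]=0
m=m|k.astype(np.uint8);m[:70]=0;m[:,260:]=0;m[:,:78]=0
def ang(p,q,z):
    a,b=plane(T,*p,z),plane(T,*q,z);d=b-a;return a.round(),b.round(),np.degrees(np.arctan2(d[0],-d[1])).round(1),np.linalg.norm(d).round()
print(ang((83,155),(185,80),151),ang((130,212),(228,138),151))
# top plate corners refined: grey lid
g=((h[...,1]<45)&(h[...,2]>85)).astype(np.uint8);g[:78]=0;g[:,250:]=0
g=cv2.morphologyEx(g,cv2.MORPH_OPEN,np.ones((25,25)))
c=max(cv2.findContours(g,0,2)[0],key=cv2.contourArea);b=cv2.boxPoints(cv2.minAreaRect(c));print(b.round(1))
for i in range(4):print(ang(b[i-1],b[i],151)[2:])
# neck ang: neck mouths
for a in((150,196),(206,152)):pass
n=[(134.2,196),(190.9,150.6)],[(149.4,212.6),(205,167.6)],[(166.6,196.8),(222,153.5)]
for p,q in n:print(ang(p,q,125)[2:])
print(ang((168.9,227),(223.2,183.5),80)[2:])
E
```

```text
(array([678., 426., 151.]), array([854., 207., 151.]), np.float64(38.7), np.float64(280.0)) (array([554., 314., 151.]), array([723., 106., 151.]), np.float64(39.1), np.float64(268.0))
[[ 82.3 151.6]
 [151.9  99. ]
 [185.8 143.8]
 [116.3 196.4]]
(np.float64(129.9), np.float64(128.0))
(np.float64(39.6), np.float64(193.0))
(np.float64(-51.1), np.float64(129.0))
(np.float64(-140.7), np.float64(190.0))
(np.float64(40.9), np.float64(162.0))
(np.float64(41.0), np.float64(159.0))
(np.float64(40.0), np.float64(157.0))
(np.float64(40.6), np.float64(160.0))
```

The two plugs stand 160 mm apart, as they should. The gearbox yaw is about 40.3°, so the plug axis a is (0.763, 0.647) and "right" is (0.647, -0.763). The wing centre is at about (553, 241, 106) and the tray centre at (486, -300).

The tool always points down, so this is the plan:
1. Push the wing top to the left with the shut fingers until the wing is level, a turn of about 120°. That is inside the free range of 45 to 135°.
2. Pinch the level wing across its 60 mm width.
3. Draw the plug out and carry it to the tray.

First I yaw -24.7° so that tool x = a and tool y = right.

Emit:
apply_moves:
  commands: [0, 0, 0, -8.2, 0, 0, 0, -8.2, 0, 0, 0, -8.3, 0.05, -0.006, 0, 0, 0.05, -0.006, 0, 0, 0.05, -0.006, 0, 0, 0.05, -0.006, 0, 0, 0.05, -0.006, 0, 0]
  hand: 1

```text
t: 1.1
ee_pos: [353.8, -463.7, 238.7]
tool_rot: [-0.0, 0.939, 0.345, -0.0]
force: [-0.4, -0.2, 0.2]
finger_gap: 0.004
finger_force: 0.0
```

Emit:
apply_moves:
  commands: [0.05, -0.006, 0, 0, 0.05, -0.006, 0, 0, 0.05, -0.006, 0, 0, 0.044, -0.02, 0, 0, 0.038, -0.03, 0, 0, 0.038, -0.03, 0, 0, 0.038, -0.03, 0, 0, 0.038, -0.03, 0, 0]

```text
t: 2.1
ee_pos: [514.4, -119.3, 238.9]
tool_rot: [-0.0, 0.939, 0.345, -0.0]
force: [1.2, 0.7, 0.3]
finger_gap: 0.0
finger_force: 0.0
```

Emit:
apply_moves:
  commands: [0.038, -0.03, 0, 0, 0.038, -0.03, 0, 0, 0.038, -0.03, 0, 0, 0.038, -0.03, 0, 0, 0.038, -0.03, 0, 0, 0.038, -0.03, 0, 0, 0, 0, 0, 0]

```text
t: 2.98
ee_pos: [571.5, 166.6, 238.6]
tool_rot: [-0.0, 0.938, 0.347, -0.0]
force: [0.1, 0.3, -0.3]
finger_gap: 0.001
finger_force: 0.0
```

Emit:
apply_moves:
  commands: [0.029, -0.014, 0, 0, 0, 0, 0.03, 0, 0, 0, 0.03, 0, 0, 0, 0.03, 0, 0, 0, 0.023, 0, 0, 0, 0, 0]

```text
t: 3.72
ee_pos: [583.0, 192.0, 123.5]
tool_rot: [-0.0, 0.939, 0.344, -0.003]
force: [0.5, -0.2, 0.3]
finger_gap: -0.002
finger_force: 0.0
```

```bash
python3 - <<'E'
from h import *
a=grab("side");b=grab("top");s=r.read_state();print(s["ee_pos"],s["force"])
cv2.imwrite("pics/c1.png",np.hstack([cv2.resize(a["frame"][180:320,170:310],(400,400),interpolation=2),cv2.resize(b["frame"][130:250,120:240],(400,400),interpolation=2)])[:,:,::-1])
E
```

```text
[585.18250652 192.65402896 126.79843157] [0.55200253 0.39997295 1.27806538]
```

View pics/c1.png

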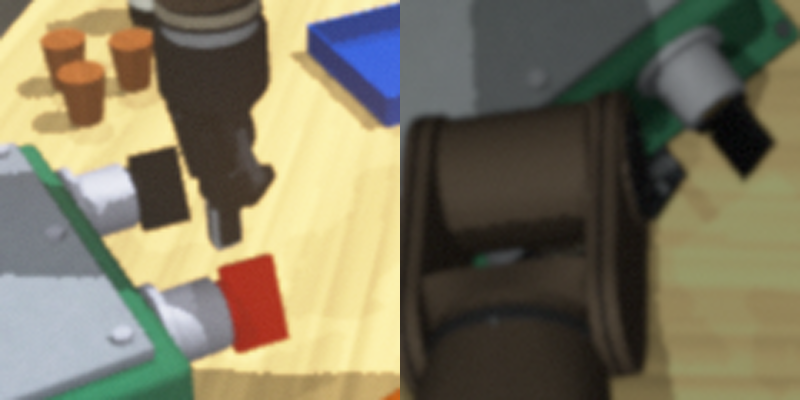

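The side half shows the shut fingertips just behind and to the right of the red wing, with the tip at about (225,240) and the wing's top edge at about (245,260). They are lined up along the axis, so I push left.

Emit:
apply_moves:
  commands: [0, -0.015, 0, 0, 0, -0.008, 0, 0, 0, -0.006, 0, 0, 0, -0.006, 0, 0, 0, -0.006, 0, 0, 0, -0.006, 0, 0, 0, -0.006, 0, 0, 0, 0, 0, 0]

```text
t: 4.82
ee_pos: [551.4, 233.2, 127.3]
tool_rot: [0.001, 0.939, 0.345, 0.001]
force: [1.2, -3.8, 2.4]
finger_gap: -0.002
finger_force: 2.0
```

```bash
python3 - <<'E'
from h import *
a=grab("side");s=r.read_state();print(s["ee_pos"],s["force"])
cv2.imwrite("pics/c2.png",cv2.resize(a["frame"][210:330,200:320],(400,400),interpolation=2)[:,:,::-1])
E
```

```text
[551.37472239 233.21721347 127.18395086] [ 2.39874461 -3.93549636  3.14478001]
```

View pics/c2.png

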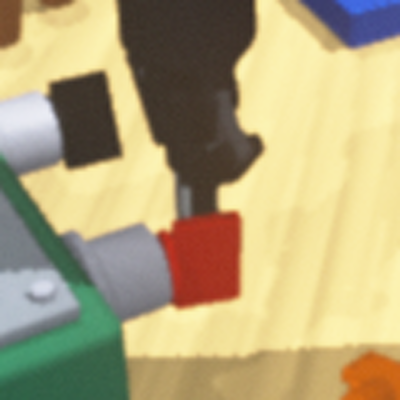

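The view shows the finger pushing the wing, which has turned about 40° and now stands roughly upright; its top edge is at crop (210,215). The force is small, about 5 N, so I carry on to the left.

Emit:
apply_moves:
  commands: [0, -0.005, 0, 0, 0, -0.005, 0, 0, 0, -0.005, 0, 0, 0, -0.003, 0.002, 0, 0, -0.003, 0.002, 0, 0, -0.002, 0.002, 0, 0, 0, 0, 0]

```text
t: 5.75
ee_pos: [540.6, 248.8, 125.6]
tool_rot: [0.004, 0.939, 0.345, 0.004]
force: [3.1, -12.8, 14.7]
finger_gap: 0.001
finger_force: 9.1
```

```bash
python3 - <<'E'
from h import *
a=grab("side");b=grab("top");s=r.read_state();print(s["ee_pos"],s["force"])
cv2.imwrite("pics/c3.png",np.hstack([cv2.resize(a["frame"][210:330,200:320],(400,400),interpolation=2),cv2.resize(b["frame"][130:250,120:240],(400,400),interpolation=2)])[:,:,::-1])
E
```

```text
[540.63894489 248.76451839 125.58609765] [  3.00554769 -12.90480199  14.13370018]
```

View pics/c3.png

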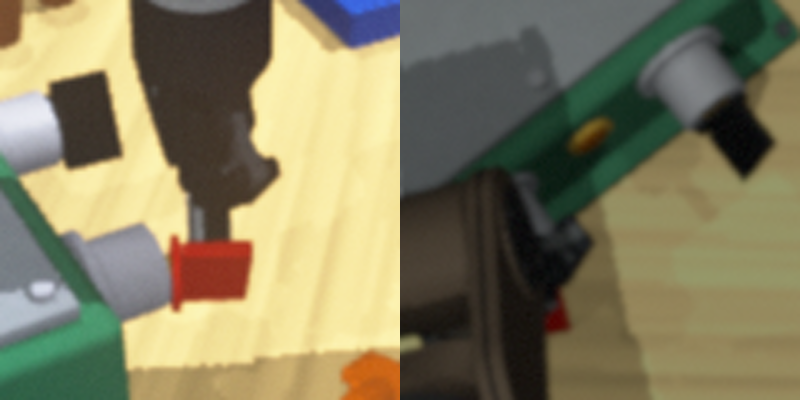

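```bash
python3 - <<'E'
from h import *
a=grab("side");b=grab("top")
np.savez("s3.npz",**a)
for n,f,bx in(("side",a,(235,260,290,320)),("top",b,(140,185,215,245))):
    for o in blobs(f,"red",bx,10): print(n,o[0].round(1),o[1],cv2.approxPolyDP(o[3],1,True)[:,0].tolist())
for u in (258,262,268,272): print(u,a["frame"][274:306,u,0].tolist())
R=np.array(a["R"])
C=np.array([553,241,106.]);A=np.array([.763,.647,0]);L=np.array([-.647,.763,0]);U=np.array([0,0,1.])
for th in(-30,10,35,50,85):
    t=np.radians(th);z=np.sin(t)*L+np.cos(t)*U;y=np.cos(t)*L-np.sin(t)*U
    print(th,[ (lambda c:(c[:2]/c[2]*a["fx"]+[a["cx"],a["cy"]]).round(0).tolist())(R@(C-20*A+i*30*z+j*5*y)+a["t"]) for i,j in((1,1),(1,-1),(-1,-1),(-1,1))])
E
```

```text
side [259.  289.1] 189 [[252, 300], [254, 298], [258, 298], [259, 295], [261, 295], [262, 290], [265, 289], [266, 286], [271, 287], [273, 286], [273, 284], [257, 283], [254, 285], [252, 283]]
top [166.3 225.7] 28 [[168, 223], [164, 225], [164, 228], [169, 227]]
258 [112, 111, 109, 110, 112, 111, 110, 115, 136, 166, 177, 180, 176, 157, 146, 142, 144, 145, 143, 145, 143, 142, 141, 142, 145, 162, 218, 248, 251, 251, 251, 251]
262 [68, 72, 70, 69, 73, 73, 72, 84, 121, 162, 177, 180, 176, 152, 145, 143, 145, 146, 145, 146, 143, 144, 143, 146, 146, 175, 229, 248, 250, 249, 247, 244]
268 [120, 112, 110, 109, 108, 107, 108, 121, 148, 170, 177, 179, 174, 155, 147, 145, 144, 146, 146, 144, 148, 146, 147, 146, 150, 182, 232, 244, 245, 243, 242, 241]
272 [249, 249, 248, 248, 247, 246, 246, 237, 198, 177, 177, 180, 172, 152, 146, 147, 147, 146, 146, 145, 148, 146, 147, 147, 155, 186, 235, 246, 247, 247, 245, 242]
-30 [[263.0, 267.0], [261.0, 267.0], [269.0, 296.0], [271.0, 297.0]]
10 [[268.0, 273.0], [266.0, 270.0], [265.0, 291.0], [267.0, 294.0]]
35 [[271.0, 279.0], [269.0, 274.0], [262.0, 285.0], [264.0, 289.0]]
50 [[273.0, 283.0], [271.0, 278.0], [261.0, 281.0], [262.0, 286.0]]
85 [[274.0, 292.0], [274.0, 287.0], [259.0, 273.0], [260.0, 277.0]]
```

The side profile shows a lit 10 mm edge (rows 282–286) above a foreshortened left face (rows 287–299). The wing is about 35–45° left of upright, so it is past the release angle, and it is cocked a little by my push. I back off and see how it settles.

Emit:
apply_moves:
  commands: [0, 0.006, 0, 0, 0, 0.01, 0, 0, 0, 0.01, -0.01, 0, 0, 0.01, -0.02, 0, 0, 0.02, -0.02, 0, 0, 0, 0, 0]

```text
t: 6.7
ee_pos: [574.4, 208.1, 173.8]
tool_rot: [0.0, 0.939, 0.344, 0.003]
force: [0.5, 0.6, -0.1]
finger_gap: 0.002
finger_force: 0.0
```

```bash
python3 - <<'E'
from h import *
a=grab("side");b=grab("top");s=r.read_state();print(s["ee_pos"],s["force"])
np.savez("s4.npz",**a)
f=a["frame"];m=((f[...,0]>100)&(f[...,1]<70)&(f[...,2]<80)).astype(np.uint8);m[:,:240]=0;m[:260]=0;m[315:]=0;m[:,290:]=0
cn=max(cv2.findContours(m,0,2)[0],key=cv2.contourArea);print(cv2.approxPolyDP(cn,1,True)[:,0].tolist())
for u in (256,262,268,272): print(u,f[266:306,u,0].tolist())
cv2.imwrite("pics/c4.png",np.hstack([cv2.resize(a["frame"][250:320,230:300],(400,400),interpolation=2),cv2.resize(b["frame"][180:250,120:190],(400,400),interpolation=2)])[:,:,::-1])
E
```

```text
[571.88250862 208.6196002  170.62226608] [ 0.38238942 -0.58575156  0.5554584 ]
[[273, 282], [255, 284], [252, 283], [252, 299], [253, 300], [257, 297], [272, 296], [274, 285]]
256 [248, 249, 250, 251, 251, 251, 251, 251, 251, 250, 250, 249, 249, 248, 247, 240, 202, 180, 180, 179, 172, 153, 145, 143, 147, 147, 145, 144, 146, 144, 144, 145, 150, 200, 244, 250, 251, 251, 251, 250]
262 [247, 248, 248, 249, 250, 250, 251, 251, 251, 251, 250, 250, 250, 249, 246, 231, 194, 180, 181, 177, 159, 149, 148, 147, 146, 147, 147, 144, 146, 144, 145, 148, 171, 228, 248, 250, 250, 249, 247, 244]
268 [250, 250, 250, 251, 251, 251, 251, 251, 251, 251, 251, 251, 252, 251, 246, 216, 184, 179, 182, 177, 155, 148, 150, 149, 147, 149, 148, 147, 147, 144, 146, 152, 191, 238, 246, 246, 245, 242, 241, 241]
272 [251, 251, 251, 251, 251, 251, 250, 250, 249, 249, 248, 247, 247, 246, 239, 200, 179, 180, 181, 175, 158, 148, 149, 150, 147, 147, 147, 146, 146, 146, 147, 164, 211, 243, 247, 247, 247, 247, 245, 242]
```

View pics/c4.png

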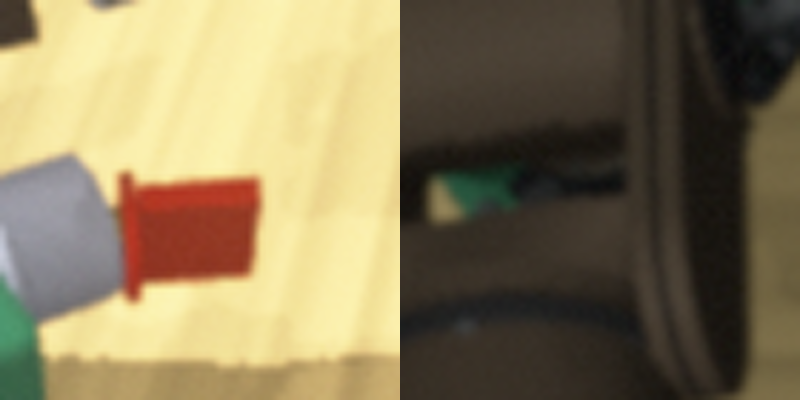

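The view shows the plug freed: the flange is a few mm off the neck with the shank visible in the gap at crop (120,220). The wing is about 35° left of upright and the plug is cocked slightly left. Next I press straight down on the upper-left edge with the shut fingers to bring the wing level.

Emit:
apply_moves:
  commands: [0, -0.025, 0, 0, 0, -0.025, 0, 0, 0, -0.018, 0.01, 0, 0, 0, 0.02, 0, 0, 0, 0, 0]

```text
t: 7.42
ee_pos: [525.0, 261.2, 141.4]
tool_rot: [-0.001, 0.938, 0.345, -0.004]
force: [-13.2, -1.3, 17.0]
finger_gap: -0.0
finger_force: 8.9
```

Emit:
apply_moves:
  commands: [0, 0, 0.004, 0, 0, 0, 0.004, 0, 0, 0, 0.003, 0, 0, 0, 0.003, 0, 0, 0, 0.003, 0, 0, 0, 0, 0]

```text
t: 8.18
ee_pos: [523.8, 262.8, 136.8]
tool_rot: [-0.003, 0.938, 0.345, -0.007]
force: [-41.5, -5.9, 66.6]
finger_gap: 0.005
finger_force: 35.8
```

```bash
cat >> h.py <<'E'
def look(tag=None):
    a=grab("side");s=r.read_state();print(s["t"],s["ee_pos"].round(1),s["force"].round(1))
    f=a["frame"];m=((f[...,0]>90)&(f[...,1]<70)&(f[...,2]<80)).astype(np.uint8);m[:,:235]=0;m[:255]=0;m[317:]=0;m[:,300:]=0
    cn=max(cv2.findContours(m,0,2)[0],key=cv2.contourArea);print(cv2.approxPolyDP(cn,1,True)[:,0].tolist())
    for u in (256,262,268,272): print(u,f[266:312,u,0].tolist())
    return a
E
python3 -c "
from h import *
look()"
```

```text
8.225 [523.8 262.8 136.8] [-40.7  -4.4  66.1]
[[252, 283], [252, 302], [254, 299], [271, 298], [275, 286], [267, 289], [264, 286], [255, 287]]
256 [248, 249, 250, 251, 251, 251, 251, 251, 251, 250, 250, 249, 249, 248, 247, 247, 247, 244, 230, 207, 188, 176, 169, 154, 151, 149, 148, 147, 144, 144, 142, 144, 141, 149, 200, 246, 251, 251, 251, 251, 250, 249, 249, 249, 249, 249]
262 [75, 92, 129, 169, 181, 190, 198, 201, 207, 217, 221, 221, 221, 225, 231, 233, 236, 238, 226, 191, 178, 178, 174, 160, 147, 140, 143, 141, 141, 141, 139, 141, 141, 144, 186, 238, 249, 249, 247, 244, 243, 242, 242, 240, 240, 240]
268 [69, 70, 71, 70, 72, 68, 72, 74, 78, 79, 80, 82, 83, 85, 85, 86, 89, 92, 90, 96, 114, 141, 162, 164, 148, 142, 141, 141, 142, 141, 141, 140, 141, 149, 181, 231, 242, 243, 242, 242, 242, 241, 242, 242, 242, 243]
272 [72, 70, 71, 70, 72, 72, 71, 73, 72, 72, 71, 72, 72, 76, 73, 74, 72, 72, 75, 97, 131, 157, 165, 167, 149, 144, 143, 143, 145, 143, 144, 154, 173, 201, 230, 243, 247, 247, 245, 242, 242, 242, 241, 241, 242, 242]
```

Pressing straight down jammed, because the plug is cocked and backed out. I lift off, push it back in squarely from the front, and then turn it with the contact close to the neck.

Emit:
apply_moves:
  commands: [0, 0, -0.012, 0, 0, 0, -0.025, 0, -0.028, 0.01, 0, 0, -0.029, 0.013, 0, 0, 0, 0, 0.03, 0, 0, 0, 0.03, 0, 0, 0, 0, 0]

```text
t: 9.1
ee_pos: [496.5, 205.1, 96.2]
tool_rot: [-0.001, 0.939, 0.345, -0.004]
force: [0.5, -0.2, -0.5]
finger_gap: 0.007
finger_force: 0.0
```

```bash
python3 -c "
from h import *
look()"
```

```text
9.15 [498.  205.5  98.3] [ 0.9 -0.  -0.5]
[[251, 280], [254, 299], [254, 296], [256, 294], [272, 292], [274, 281], [257, 283], [254, 285]]
256 [247, 248, 249, 250, 250, 250, 250, 250, 250, 250, 249, 249, 248, 247, 246, 242, 226, 200, 192, 190, 174, 147, 140, 140, 141, 141, 140, 145, 144, 160, 200, 235, 241, 242, 243, 247, 249, 250, 250, 250, 249, 248, 247, 248, 248, 247]
262 [246, 246, 247, 248, 249, 249, 250, 250, 250, 250, 250, 249, 249, 249, 245, 228, 204, 197, 194, 184, 157, 139, 135, 136, 135, 136, 132, 135, 144, 199, 245, 250, 250, 250, 250, 250, 250, 248, 245, 242, 241, 240, 240, 238, 238, 236]
268 [249, 250, 249, 250, 250, 250, 251, 251, 250, 250, 250, 251, 250, 247, 233, 207, 197, 196, 189, 163, 141, 138, 135, 136, 137, 135, 135, 143, 188, 237, 245, 245, 245, 245, 246, 246, 244, 242, 240, 240, 240, 240, 239, 241, 241, 241]
272 [251, 251, 251, 250, 250, 250, 250, 249, 248, 248, 247, 246, 246, 239, 214, 198, 196, 193, 176, 148, 136, 135, 136, 137, 136, 138, 142, 170, 225, 242, 246, 246, 246, 246, 246, 246, 246, 246, 244, 241, 239, 240, 239, 239, 239, 239]
```

Emit:
apply_moves:
  commands: [0.012, 0, -0.006, 0, 0.01, 0, 0, 0, 0.005, 0, 0, 0, 0.003, 0, 0, 0, 0.003, 0, 0, 0, 0, 0, 0, 0]

```text
t: 9.9
ee_pos: [523.4, 226.1, 105.8]
tool_rot: [0.001, 0.939, 0.345, -0.002]
force: [-3.2, -5.3, 2.6]
finger_gap: -0.001
finger_force: 3.9
```

```bash
python3 -c "
from h import *
look()"
```

```text
9.95 [523.4 226.1 105.9] [-3.1 -5.4  3.1]
[[276, 281], [273, 280], [271, 282], [269, 281], [267, 283], [259, 283], [254, 285], [252, 281], [252, 298], [254, 300], [254, 297], [257, 295], [271, 294], [274, 286], [277, 284]]
256 [248, 249, 250, 250, 251, 251, 251, 251, 251, 250, 250, 249, 248, 248, 247, 243, 225, 203, 191, 185, 175, 151, 139, 141, 143, 143, 142, 142, 146, 147, 157, 203, 239, 245, 245, 247, 250, 251, 251, 251, 250, 249, 249, 249, 248, 248]
262 [247, 247, 248, 249, 249, 250, 250, 250, 250, 250, 250, 250, 250, 249, 248, 240, 203, 181, 181, 180, 167, 145, 138, 138, 141, 140, 140, 138, 137, 142, 185, 240, 250, 251, 251, 250, 250, 249, 246, 244, 242, 241, 240, 240, 240, 240]
268 [72, 70, 71, 88, 120, 129, 126, 129, 137, 143, 145, 147, 148, 153, 167, 178, 179, 180, 181, 174, 150, 138, 140, 141, 140, 138, 137, 138, 141, 165, 217, 242, 247, 246, 247, 246, 245, 242, 241, 241, 241, 241, 242, 242, 242, 243]
272 [72, 73, 73, 73, 74, 71, 73, 75, 88, 99, 103, 103, 103, 108, 133, 165, 178, 181, 179, 168, 149, 138, 137, 139, 138, 139, 139, 143, 155, 203, 241, 247, 247, 247, 247, 248, 247, 247, 246, 243, 241, 241, 241, 241, 241, 241]
```

Emit:
apply_moves:
  commands: [0.002, 0, 0, 0, 0.002, 0, 0, 0, 0.002, 0, 0, 0, 0.002, 0, 0, 0, 0, 0, 0, 0]

```text
t: 10.58
ee_pos: [524.0, 228.3, 103.5]
tool_rot: [0.002, 0.938, 0.346, -0.011]
force: [-14.2, -13.4, 6.7]
finger_gap: 0.0
finger_force: 10.8
```

```bash
python3 - <<'E'
from h import *
a=look()
cv2.imwrite("pics/c5.png",cv2.resize(a["frame"][240:330,210:300],(540,540),interpolation=2)[:,:,::-1])
E
```

```text
10.625 [524.  228.3 103.5] [-13.9 -14.    7. ]
[[252, 300], [255, 297], [259, 296], [270, 296], [272, 294], [273, 289], [276, 286], [276, 281], [254, 285], [252, 281]]
256 [248, 249, 250, 250, 251, 250, 251, 251, 251, 250, 250, 250, 248, 248, 247, 244, 230, 209, 192, 187, 175, 152, 144, 143, 143, 141, 142, 144, 146, 144, 143, 148, 192, 241, 248, 249, 250, 251, 251, 251, 250, 249, 249, 249, 249, 249]
262 [244, 246, 248, 248, 250, 250, 250, 250, 251, 250, 250, 250, 250, 250, 249, 243, 213, 184, 179, 181, 174, 148, 143, 141, 140, 141, 143, 140, 139, 140, 141, 167, 225, 248, 251, 251, 250, 249, 246, 244, 242, 242, 241, 240, 240, 239]
268 [71, 70, 69, 71, 71, 78, 90, 90, 91, 99, 108, 111, 110, 111, 115, 136, 168, 178, 179, 176, 161, 147, 139, 141, 142, 142, 142, 139, 138, 141, 146, 188, 238, 246, 247, 247, 245, 242, 242, 242, 242, 241, 242, 243, 242, 243]
272 [74, 73, 74, 74, 73, 71, 71, 73, 72, 74, 77, 86, 82, 86, 94, 127, 164, 176, 178, 173, 153, 143, 142, 141, 144, 141, 141, 144, 148, 155, 180, 222, 244, 247, 248, 247, 247, 247, 245, 243, 241, 242, 241, 241, 241, 242]
```

View pics/c5.png

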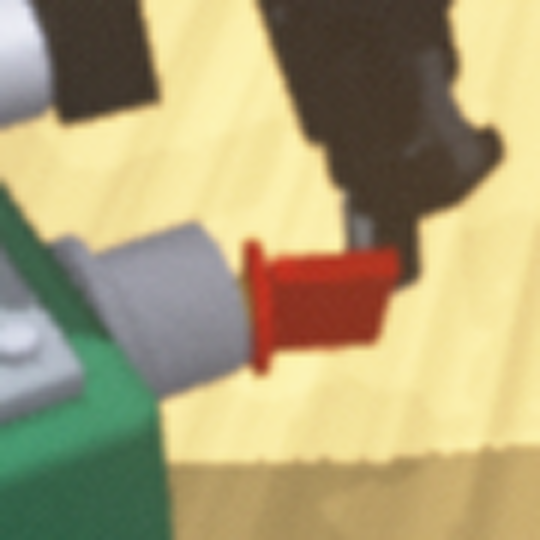

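The view shows the plug still yawed left: the flange is against the neck's left rim, with a gap on the right at crop (245,300). I push inward on the low right part of the wing's end to square it.

Emit:
apply_moves:
  commands: [-0.016, 0, 0, 0, -0.006, 0.014, 0.008, 0, 0, 0.015, 0.012, 0, 0.008, 0, 0, 0, 0.004, 0, 0, 0, 0.003, 0, 0, 0, 0, 0, 0, 0]

```text
t: 11.5
ee_pos: [544.4, 206.4, 86.6]
tool_rot: [-0.0, 0.939, 0.345, 0.0]
force: [-0.1, -0.2, -0.8]
finger_gap: 0.0
finger_force: 0.0
```

Emit:
apply_moves:
  commands: [0.003, 0, 0, 0, 0.003, 0, 0, 0, 0.002, 0, 0, 0, 0.002, 0, 0, 0, 0, 0, 0, 0]

```text
t: 12.12
ee_pos: [551.9, 212.3, 86.4]
tool_rot: [0.0, 0.939, 0.345, 0.0]
force: [-0.6, 0.4, 1.1]
finger_gap: -0.002
finger_force: 0.0
```

```bash
python3 - <<'E'
from h import *
a=look()
E
```

```text
12.175 [551.7 212.3  86.3] [0.1 0.3 0.8]
[[274, 281], [268, 282], [265, 280], [257, 282], [255, 284], [253, 284], [251, 281], [253, 300], [256, 296], [271, 294], [274, 286]]
256 [63, 64, 63, 63, 62, 73, 87, 106, 113, 117, 120, 128, 137, 138, 139, 153, 176, 178, 169, 173, 165, 146, 138, 139, 138, 140, 136, 143, 142, 141, 144, 178, 231, 243, 246, 249, 250, 251, 251, 251, 250, 249, 249, 248, 248, 248]
262 [65, 66, 64, 62, 64, 65, 64, 64, 64, 67, 65, 65, 65, 66, 78, 118, 165, 177, 179, 171, 150, 140, 137, 136, 136, 136, 137, 134, 137, 140, 169, 228, 248, 251, 251, 251, 250, 249, 246, 244, 242, 240, 240, 239, 240, 239]
268 [70, 67, 68, 66, 66, 66, 67, 67, 68, 84, 147, 213, 228, 221, 200, 179, 177, 178, 176, 162, 147, 139, 137, 137, 138, 138, 137, 138, 138, 151, 199, 240, 246, 247, 246, 246, 245, 242, 241, 241, 241, 241, 241, 242, 242, 242]
272 [75, 73, 72, 72, 68, 68, 70, 71, 89, 162, 235, 246, 246, 240, 212, 181, 176, 179, 171, 149, 139, 139, 141, 139, 140, 141, 140, 146, 153, 181, 226, 244, 247, 246, 246, 246, 247, 246, 244, 242, 240, 242, 240, 240, 241, 240]
```

The fist found no contact to the right of the wing, so the wing really is offset about 12 mm to the left. I go back to pushing the right face along its arc, left and then down, this time with the contact nearer the neck.

Emit:
apply_moves:
  commands: [0, 0, -0.022, 0, 0, 0, -0.022, 0, 0.018, -0.015, 0, 0, 0, -0.015, 0, 0, 0, -0.005, 0, 0, 0, -0.004, 0, 0, 0, 0, 0, 0]

```text
t: 13.05
ee_pos: [541.9, 252.1, 130.3]
tool_rot: [0.003, 0.938, 0.345, 0.002]
force: [5.7, -7.9, -0.0]
finger_gap: -0.0
finger_force: 3.8
```

Emit:
apply_moves:
  commands: [0, -0.003, 0.001, 0, 0, -0.003, 0.001, 0, 0, -0.003, 0.002, 0, 0, 0, 0, 0]

```text
t: 13.55
ee_pos: [540.3, 256.0, 129.2]
tool_rot: [0.007, 0.938, 0.346, 0.005]
force: [10.1, -17.5, 6.5]
finger_gap: -0.0
finger_force: 9.6
```

```bash
python3 - <<'E'
from h import *
a=look()
E
```

```text
13.6 [540.3 256.  129.2] [ 11.2 -17.2   5.8]
[[274, 286], [268, 286], [266, 284], [252, 287], [253, 300], [253, 297], [256, 295], [272, 295], [274, 291]]
256 [65, 64, 75, 87, 89, 92, 101, 103, 108, 108, 108, 109, 108, 108, 112, 116, 123, 145, 175, 187, 186, 185, 188, 182, 167, 144, 134, 132, 130, 132, 151, 208, 246, 250, 250, 251, 251, 251, 251, 251, 250, 249, 249, 249, 249, 249]
262 [66, 67, 66, 67, 67, 68, 65, 70, 68, 68, 66, 68, 71, 69, 71, 68, 67, 70, 83, 125, 173, 186, 189, 181, 157, 135, 133, 132, 131, 136, 162, 227, 248, 251, 251, 251, 251, 250, 246, 244, 242, 242, 242, 240, 240, 240]
268 [68, 68, 69, 69, 69, 67, 75, 106, 154, 170, 173, 172, 172, 171, 171, 169, 166, 178, 195, 188, 184, 186, 186, 177, 147, 135, 134, 133, 133, 138, 171, 228, 244, 248, 247, 246, 245, 243, 242, 241, 241, 241, 242, 242, 242, 243]
272 [72, 72, 70, 69, 70, 85, 165, 239, 248, 249, 248, 247, 247, 247, 247, 246, 246, 246, 239, 204, 186, 187, 185, 175, 146, 135, 134, 135, 135, 139, 176, 229, 245, 247, 247, 248, 248, 247, 245, 242, 242, 241, 241, 242, 241, 241]
```

The turn is progressing: the left face is down to 6 px, so the lean is about 50° at 20 N. I continue along the arc.

Emit:
apply_moves:
  commands: [0, -0.003, 0.003, 0, 0, -0.002, 0.003, 0, 0, -0.002, 0.003, 0, 0, -0.001, 0.003, 0, 0, 0, 0, 0]

```text
t: 14.22
ee_pos: [539.3, 259.0, 126.2]
tool_rot: [0.012, 0.938, 0.347, 0.007]
force: [2.6, -31.9, 36.0]
finger_gap: -0.0
finger_force: 24.3
```

```bash
python3 - <<'E'
from h import *
a=look()
E
```

```text
14.275 [539.2 259.1 126.2] [  3.  -32.8  36.8]
[[252, 299], [256, 295], [272, 296], [274, 293], [274, 289], [267, 289], [266, 287], [254, 289], [253, 286]]
256 [65, 64, 65, 64, 77, 99, 104, 103, 105, 110, 122, 124, 123, 122, 121, 117, 124, 127, 130, 149, 182, 195, 188, 186, 187, 185, 172, 138, 125, 126, 146, 206, 246, 250, 250, 251, 251, 251, 251, 251, 250, 249, 249, 249, 249, 249]
262 [68, 65, 65, 65, 65, 66, 68, 66, 65, 66, 69, 69, 67, 69, 70, 69, 68, 70, 70, 69, 73, 109, 166, 185, 190, 189, 173, 141, 128, 128, 136, 196, 247, 251, 251, 251, 251, 249, 247, 243, 242, 242, 241, 241, 240, 240]
268 [73, 67, 69, 68, 69, 67, 69, 70, 71, 78, 110, 146, 154, 157, 156, 154, 150, 148, 145, 151, 176, 198, 186, 183, 186, 189, 175, 146, 130, 129, 135, 171, 230, 245, 247, 247, 245, 243, 241, 242, 242, 242, 242, 242, 242, 242]
272 [73, 74, 73, 74, 72, 70, 71, 74, 96, 177, 240, 246, 247, 247, 246, 246, 246, 246, 247, 247, 246, 240, 208, 187, 187, 188, 178, 153, 134, 130, 136, 172, 230, 245, 248, 247, 248, 247, 245, 243, 242, 241, 241, 242, 241, 242]
```

Emit:
apply_moves:
  commands: [0, 0.006, -0.008, 0, 0, 0, -0.02, 0, -0.05, 0.01, 0, 0, -0.012, 0.008, 0, 0, 0, 0, 0.03, 0, 0, 0, 0.028, 0, 0, 0, 0, 0]

```text
t: 15.15
ee_pos: [494.7, 208.4, 81.2]
tool_rot: [-0.001, 0.939, 0.345, -0.004]
force: [-0.5, 0.9, 0.3]
finger_gap: 0.003
finger_force: 0.0
```

```bash
python3 - <<'E'
from h import *
a=look();p=r.read_state()["ee_pos"]-[553,241,106];print("axial,right",p@[.763,.647,0],p@[.647,-.763,0])
E
```

```text
15.2 [496.2 208.7  83. ] [ 0.3 -0.5  0.4]
[[252, 287], [253, 295], [260, 293], [273, 293], [274, 288], [254, 289]]
256 [247, 249, 250, 250, 250, 250, 250, 250, 250, 250, 249, 249, 247, 246, 247, 247, 247, 247, 248, 248, 245, 227, 205, 200, 197, 187, 154, 132, 135, 191, 243, 249, 249, 249, 250, 250, 250, 250, 250, 250, 249, 248, 248, 247, 248, 248]
262 [246, 247, 247, 248, 249, 249, 250, 250, 250, 250, 249, 249, 249, 249, 249, 249, 249, 250, 250, 250, 245, 221, 199, 201, 196, 180, 142, 128, 145, 206, 246, 250, 250, 250, 250, 250, 249, 249, 245, 243, 241, 240, 239, 239, 238, 237]
268 [249, 250, 250, 250, 250, 250, 250, 250, 250, 250, 251, 251, 251, 251, 250, 251, 250, 250, 249, 246, 231, 207, 199, 199, 196, 177, 138, 128, 154, 210, 240, 245, 246, 245, 246, 245, 244, 241, 240, 240, 240, 240, 240, 240, 241, 241]
272 [250, 251, 250, 250, 250, 250, 249, 249, 248, 248, 247, 246, 246, 246, 245, 245, 245, 246, 245, 241, 222, 203, 199, 200, 193, 173, 139, 131, 166, 226, 243, 246, 246, 246, 246, 246, 246, 246, 244, 240, 240, 239, 240, 240, 240, 239]
axial,right -64.24747873828335 -12.065966227559441
```

Emit:
apply_moves:
  commands: [0, 0.017, -0.005, 0, 0.014, 0, 0, 0, 0.012, 0, 0, 0, 0.004, 0, 0, 0, 0.003, 0, 0, 0, 0.003, 0, 0, 0, 0.002, 0, 0, 0, 0, 0, 0, 0]

```text
t: 16.2
ee_pos: [537.4, 219.7, 89.3]
tool_rot: [0.0, 0.939, 0.345, -0.0]
force: [-0.4, -0.9, -0.3]
finger_gap: -0.001
finger_force: 0.4
```

```bash
python3 - <<'E'
from h import *
a=look();p=r.read_state()["ee_pos"]-[553,241,106];print("axial,right",p@[.763,.647,0],p@[.647,-.763,0])
E
```

```text
16.25 [537.4 219.7  89.3] [ 0.1 -0.   0.3]
[[274, 287], [273, 285], [254, 289], [252, 286], [252, 295], [260, 293], [273, 293]]
256 [200, 245, 250, 250, 251, 250, 251, 251, 251, 250, 250, 249, 248, 248, 247, 247, 247, 248, 249, 249, 245, 219, 195, 191, 194, 184, 154, 132, 135, 190, 244, 249, 250, 250, 250, 250, 250, 251, 251, 251, 250, 249, 249, 248, 249, 249]
262 [67, 68, 68, 67, 69, 70, 72, 87, 116, 134, 139, 139, 139, 142, 142, 148, 159, 162, 165, 173, 181, 179, 187, 191, 192, 176, 141, 127, 143, 207, 248, 251, 251, 251, 251, 250, 250, 249, 246, 243, 242, 241, 240, 240, 239, 239]
268 [75, 69, 69, 71, 71, 70, 69, 69, 70, 69, 71, 71, 71, 71, 70, 72, 72, 75, 74, 78, 111, 167, 186, 190, 189, 174, 138, 129, 154, 212, 242, 246, 247, 247, 247, 247, 245, 242, 241, 241, 242, 242, 241, 242, 242, 242]
272 [75, 80, 80, 74, 72, 70, 70, 72, 71, 73, 72, 69, 68, 70, 74, 71, 73, 73, 75, 85, 123, 173, 188, 191, 190, 172, 140, 130, 158, 220, 243, 246, 247, 247, 247, 248, 247, 247, 245, 242, 241, 240, 241, 240, 241, 242]
axial,right -25.74168033200972 6.1559666257274115
```

Emit:
apply_moves:
  commands: [-0.03, 0, 0, 0, -0.03, 0.04, -0.03, 0, -0.03, 0.04, -0.03, 0, -0.03, 0.04, 0, 0, -0.03, 0.04, 0, 0, 0, 0.02, 0, 0]

```text
t: 17.0
ee_pos: [539.6, -16.7, 149.6]
tool_rot: [0.0, 0.939, 0.343, 0.0]
force: [-0.3, 0.8, 0.4]
finger_gap: -0.007
finger_force: 0.0
```

```bash
python3 - <<'E'
from h import *
a=grab("side");b=grab("top");s=r.read_state();print(s["t"],s["ee_pos"].round(1))
np.savez("s6.npz",**a);np.savez("t6.npz",**b)
cv2.imwrite("pics/c6.png",np.hstack([cv2.resize(a["frame"][250:320,230:300],(400,400),interpolation=2),cv2.resize(b["frame"][180:250,120:190],(400,400),interpolation=2)])[:,:,::-1])
E
```

```text
17.1 [540.8 -15.7 149.7]
```

View pics/c6.png

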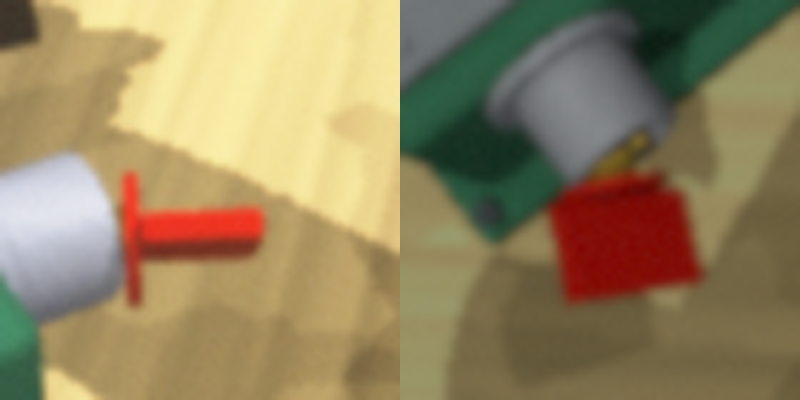

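The view shows a large yaw. On the top half the flange is at about (625,185) and the wing's outer edge runs from (570,300) to (700,280). The plug is yawed about 30° to the left with its shank showing, and the wing is within about 30° of level. I compute where it is now, so that the open jaws can go round the wing and straighten it.

```bash
python3 - <<'E'
from h import *
S,T=load("s6.npz"),load("t6.npz");k=400/70
C=np.array([553,241,0.])
sp=lambda u,v:(230+u/k,250+v/k); tp=lambda u,v:(120+(u-400)/k,180+v/k)
def rep(n,P,e=0): print(n,P.round(1),"ax,right",((P-C)@[.763,.647,0]).round(1),((P-C)@[.647,-.763,0]).round(1),"err",np.round(e,1))
# side: edge face (left/upper end of wing): upper row (262,210) lower (262,240 bright)/250
rep("outer-left (end-face bottom)",*tri(S,sp(262,248),T,tp(568,303)))
rep("outer-left (top)",*tri(S,sp(264,208),T,tp(572,297)))
rep("inner-left top",*tri(S,sp(145,216),T,tp(553,208)))
for z in(80,95): rep(f"outer-right z{z}",plane(T,*tp(701,280),z))
for z in(95,): rep(f"inner-right z{z}",plane(T,*tp(685,190),z))
# neck mouth & shank visible in top
rep("mouth left z110",plane(T,*tp(560,190),110)); rep("mouth right z110",plane(T,*tp(672,120),110)); rep("shank z107",plane(T,*tp(625,155),107))
E
```

```text
outer-left (end-face bottom) [509.8 276.9 122. ] ax,right -9.8 -55.3 err 2.0
outer-left (top) [510.7 271.7 134.2] ax,right -12.4 -50.8 err 3.6
inner-left top [546.3 281.4 133.6] ax,right 21.1 -35.2 err 0.9
outer-right z80 [523.8 235.7  80. ] ax,right -25.7 -14.9 err 0
outer-right z95 [522.8 232.   95. ] ax,right -28.9 -12.7 err 0
inner-right z95 [558.7 240.3  95. ] ax,right 3.9 4.2 err 0
mouth left z110 [556.  286.2 110. ] ax,right 31.5 -32.5 err 0
mouth right z110 [584.9 243.1 110. ] ax,right 25.7 19.1 err 0
shank z107 [570.9 261.9 107. ] ax,right 27.2 -4.4 err 0
```

Measured now, relative to the neck axis frame: the wing centre is at about axial -4 and 24 left, z about 107; the lean is about 45° left and the yaw about 28°. The pins are 5–6 mm inside the mouth. I open the jaws, straddle the wing, shift right to square it, then pinch.

Emit:
apply_moves:
  commands: [0.034, -0.042, -0.015, 0, 0.034, -0.042, -0.015, 0, 0.034, -0.042, 0, 0, 0.034, -0.042, 0, 0, 0.034, -0.044, 0, 0, 0, 0, 0, 0]
  hand: 0

```text
t: 17.85
ee_pos: [530.2, 262.2, 179.0]
tool_rot: [-0.001, 0.937, 0.348, -0.0]
force: [0.3, 0.3, -0.1]
finger_gap: 1.0
finger_force: 0.0
```

```bash
cat >> h.py <<'E'
def st():
    s=r.read_state();p=s["ee_pos"]-[553,241,0];print("t",s["t"],"ax",(p@[.763,.647,0]).round(1),"right",(p@[.647,-.763,0]).round(1),"z",p[2].round(1),"F",s["force"].round(1),"gap",s["finger_gap"]*85)
E
python3 -c "
from h import *
st()"
```

```text
t 17.85 ax -3.7 right -30.9 z 179.0 F [ 0.3  0.3 -0.1] gap 84.96261934079044
```

Emit:
apply_moves:
  commands: [-0.002, 0.005, 0.02, 0, 0, 0, 0.02, 0, 0, 0, 0.02, 0, 0, 0, 0.02, 0, 0, 0, 0, 0]

```text
t: 18.48
ee_pos: [532.1, 251.1, 96.3]
tool_rot: [-0.0, 0.939, 0.344, -0.003]
force: [-0.3, 0.2, -0.1]
finger_gap: 0.998
finger_force: 0.0
```

Emit:
apply_moves:
  commands: [0, 0.004, 0, 0, 0, 0.005, 0, 0, 0, 0.005, 0, 0, 0, 0.004, 0, 0, 0, 0, 0, 0]
  hand: 0.4

```text
t: 19.1
ee_pos: [545.9, 238.0, 99.6]
tool_rot: [0.0, 0.939, 0.344, 0.0]
force: [-0.2, 0.1, 0.7]
finger_gap: 0.599
finger_force: 0.0
```

```bash
python3 -c "
from h import *
st();look()"
```

```text
t 19.1 ax -7.4 right -2.3 z 99.6 F [-0.2  0.1  0.7] gap 50.91986558485945
19.15 [545.6 238.1  99.5] [ 0.1 -0.5 -0.4]
[[261, 275], [257, 275], [247, 279], [252, 288], [252, 297], [262, 293]]
256 [61, 61, 62, 63, 59, 60, 60, 61, 65, 83, 130, 156, 166, 168, 164, 151, 143, 143, 140, 143, 147, 148, 149, 153, 151, 150, 151, 152, 150, 154, 185, 229, 245, 249, 251, 251, 251, 251, 251, 251, 250, 249, 248, 249, 249, 249]
262 [202, 213, 136, 73, 65, 64, 65, 65, 66, 68, 71, 75, 82, 87, 90, 94, 94, 98, 106, 113, 119, 116, 112, 112, 116, 122, 122, 124, 144, 201, 241, 246, 249, 251, 251, 251, 250, 249, 247, 244, 243, 241, 241, 240, 240, 239]
268 [116, 78, 70, 65, 68, 66, 78, 79, 76, 73, 73, 72, 68, 66, 67, 66, 64, 66, 66, 65, 67, 65, 66, 66, 68, 68, 67, 65, 65, 67, 68, 73, 126, 206, 242, 247, 245, 243, 242, 241, 242, 241, 242, 242, 243, 243]
272 [69, 70, 70, 68, 67, 67, 70, 68, 65, 70, 69, 67, 67, 68, 66, 67, 68, 68, 68, 69, 70, 70, 67, 66, 69, 71, 68, 69, 67, 69, 95, 162, 229, 242, 242, 242, 242, 242, 242, 242, 241, 241, 241, 241, 242, 242]
```

Almost no force was needed, and the plug is now squared to the neck. I close on the wing.

Emit:
apply_moves:
  commands: [0, 0, 0, 0, 0, 0, 0, 0, 0, 0, 0, 0, 0, 0, 0, 0]
  hand: 1

```text
t: 19.65
ee_pos: [546.1, 239.4, 99.8]
tool_rot: [-0.001, 0.939, 0.345, 0.002]
force: [2.9, 3.8, -0.9]
finger_gap: 0.107
finger_force: 61.7
```

```bash
python3 -c "
from h import *
st();look()"
```

```text
t 19.65 ax -6.3 right -3.2 z 99.8 F [ 2.9  3.8 -0.9] gap 9.067341269942855
19.7 [546.1 239.4  99.8] [ 2.4  4.9 -0.4]
[[253, 273], [252, 277], [250, 279], [247, 279], [252, 291], [252, 299], [267, 295], [264, 293], [262, 296], [259, 296], [257, 294], [257, 276], [256, 273]]
256 [61, 63, 63, 65, 62, 65, 82, 109, 124, 130, 139, 145, 148, 147, 149, 151, 151, 151, 149, 149, 146, 148, 142, 144, 147, 151, 152, 152, 154, 155, 153, 149, 154, 180, 230, 248, 251, 251, 251, 251, 251, 249, 249, 249, 249, 249]
262 [64, 66, 68, 66, 74, 97, 105, 88, 68, 67, 64, 65, 66, 63, 68, 64, 65, 63, 68, 67, 67, 67, 68, 67, 70, 68, 71, 82, 111, 136, 151, 176, 227, 248, 251, 251, 250, 249, 247, 245, 243, 242, 241, 241, 239, 239]
268 [77, 77, 70, 71, 69, 68, 68, 68, 69, 68, 68, 68, 68, 67, 71, 76, 91, 93, 94, 93, 92, 94, 101, 100, 100, 106, 127, 153, 167, 180, 218, 242, 246, 247, 247, 247, 245, 243, 241, 242, 242, 242, 242, 243, 243, 244]
272 [86, 80, 78, 73, 73, 72, 72, 70, 69, 70, 70, 71, 69, 81, 152, 231, 245, 247, 247, 247, 248, 248, 247, 247, 247, 248, 247, 247, 247, 247, 247, 247, 247, 248, 248, 248, 246, 243, 241, 242, 241, 241, 242, 242, 242, 242]
```

The grip is firm: the gap is 9 mm, the wing's thickness, at 60 N, with little side force. I draw out along -a gently.

Emit:
apply_moves:
  commands: [-0.002, 0, 0, 0, -0.003, 0, 0, 0, -0.003, 0, 0, 0, 0, 0, 0, 0]

```text
t: 20.2
ee_pos: [545.0, 238.6, 101.0]
tool_rot: [-0.003, 0.939, 0.344, 0.011]
force: [17.6, 20.3, -11.4]
finger_gap: 0.111
finger_force: 60.3
```

```bash
python3 -c "
from h import *
st();look()"
```

```text
t 20.2 ax -7.6 right -3.3 z 101.0 F [ 17.6  20.3 -11.4] gap 9.448452271435585
20.25 [545.  238.6 100.9] [ 17.5  20.  -10.4]
[[256, 272], [254, 272], [250, 279], [247, 279], [252, 289], [253, 299], [268, 294], [268, 291], [266, 294], [261, 296], [258, 294], [258, 275]]
256 [62, 62, 62, 61, 61, 70, 96, 140, 151, 161, 159, 160, 159, 159, 160, 159, 159, 157, 158, 156, 154, 155, 157, 158, 159, 156, 155, 152, 154, 150, 149, 149, 154, 188, 236, 249, 251, 251, 251, 251, 251, 249, 249, 249, 249, 249]
262 [66, 66, 64, 69, 73, 83, 83, 71, 67, 69, 65, 67, 64, 68, 68, 70, 75, 74, 74, 76, 74, 76, 79, 72, 73, 76, 86, 107, 135, 147, 156, 188, 237, 249, 251, 251, 251, 249, 246, 244, 243, 241, 242, 241, 240, 240]
268 [72, 74, 73, 69, 67, 70, 68, 67, 67, 68, 64, 67, 67, 66, 67, 71, 70, 72, 74, 73, 73, 74, 73, 72, 75, 95, 132, 152, 161, 179, 223, 243, 247, 247, 247, 247, 245, 243, 242, 242, 242, 242, 242, 242, 243, 243]
272 [76, 69, 72, 71, 72, 70, 70, 68, 69, 68, 72, 70, 74, 110, 191, 239, 246, 246, 246, 247, 247, 247, 247, 247, 247, 247, 247, 247, 247, 247, 247, 247, 247, 248, 247, 247, 244, 243, 242, 242, 241, 241, 241, 241, 242, 242]
```

The draw resists at 27 N: the pinch turned the wing back upright, only 30° turned, so the thread is still holding. I return the axial pull and re-grip only the top few mm of the wing. Then I swing that top to the left, with light outward tension, so the plug slides out as the thread lets go.

Emit:
apply_moves:
  commands: [0.007, 0, 0, 0, 0, 0, 0, 0, 0.004, 0, 0, 0]
  hand: 0.75

```text
t: 20.62
ee_pos: [547.0, 239.7, 98.9]
tool_rot: [0.0, 0.939, 0.345, -0.001]
force: [0.6, -0.7, 0.2]
finger_gap: 0.25
finger_force: 0.0
```

Emit:
apply_moves:
  commands: [0, 0, -0.016, 0, 0, 0, -0.016, 0, 0, 0, 0, 0]

```text
t: 21.0
ee_pos: [549.3, 240.6, 134.5]
tool_rot: [0.0, 0.939, 0.345, 0.003]
force: [-0.3, -1.0, -0.7]
finger_gap: 0.25
finger_force: 0.0
```

Emit:
apply_moves:
  commands: [0, 0, 0, 0, 0, 0, 0, 0, 0, 0, 0, 0]
  hand: 1

```text
t: 21.38
ee_pos: [548.1, 240.5, 132.3]
tool_rot: [-0.0, 0.939, 0.345, 0.001]
force: [-0.7, 0.3, 5.1]
finger_gap: 0.097
finger_force: 62.2
```

```bash
python3 -c "
from h import *
st();look()"
```

```text
t 21.375 ax -4.0 right -2.8 z 132.3 F [-0.7  0.3  5.1] gap 8.208698053541589
21.425 [548.1 240.5 132.3] [-1.4  0.3  6.3]
[[266, 270], [266, 280], [261, 283], [257, 283], [255, 281], [254, 273], [250, 279], [247, 279], [251, 287], [252, 299], [267, 294], [268, 272]]
256 [74, 91, 110, 114, 114, 113, 116, 117, 120, 120, 123, 126, 125, 126, 138, 154, 157, 160, 161, 157, 158, 155, 155, 155, 153, 154, 153, 156, 155, 154, 152, 154, 157, 187, 236, 250, 251, 251, 251, 251, 250, 249, 249, 249, 249, 249]
262 [70, 70, 70, 70, 72, 72, 70, 70, 71, 70, 69, 69, 72, 79, 105, 137, 154, 158, 156, 157, 161, 159, 159, 161, 161, 162, 157, 156, 155, 156, 159, 183, 231, 249, 251, 251, 250, 250, 247, 244, 243, 242, 241, 242, 240, 240]
268 [108, 191, 237, 232, 201, 176, 165, 157, 153, 150, 151, 152, 154, 160, 163, 165, 163, 163, 162, 162, 161, 164, 169, 168, 170, 169, 170, 169, 176, 192, 226, 243, 247, 247, 247, 247, 245, 243, 242, 242, 241, 242, 242, 242, 243, 244]
272 [213, 248, 251, 251, 251, 251, 251, 250, 250, 249, 248, 248, 247, 246, 247, 246, 247, 247, 247, 247, 247, 248, 247, 248, 248, 248, 248, 247, 247, 248, 248, 247, 247, 247, 247, 247, 246, 243, 242, 241, 241, 241, 242, 242, 241, 242]
```

Emit:
apply_moves:
  commands: [0, 0, 0, 0, 0, 0, -0.007, 0]
  hand: 0.8

```text
t: 21.68
ee_pos: [546.4, 239.9, 136.8]
tool_rot: [-0.0, 0.939, 0.345, -0.002]
force: [-0.7, 0.2, 0.1]
finger_gap: 0.198
finger_force: 0.0
```

Emit:
apply_moves:
  commands: [0, 0, 0, 0, 0, 0, 0, 0]
  hand: 1

```text
t: 21.92
ee_pos: [547.7, 240.1, 138.6]
tool_rot: [0.0, 0.939, 0.345, -0.0]
force: [-1.2, -1.0, 2.3]
finger_gap: 0.086
finger_force: 60.9
```

Emit:
apply_moves:
  commands: [-0.001, -0.003, 0, 0, -0.001, -0.003, 0, 0, -0.001, -0.003, 0.001, 0, 0, -0.003, 0.001, 0]

```text
t: 22.42
ee_pos: [543.0, 244.7, 138.9]
tool_rot: [0.005, 0.939, 0.344, 0.006]
force: [10.5, -11.7, 3.8]
finger_gap: 0.09
finger_force: 64.8
```

```bash
python3 -c "
from h import *
st();look()"
```

```text
t 22.425 ax -5.3 right -9.3 z 138.9 F [ 10.5 -11.7   3.8] gap 7.677598549172316
22.475 [542.3 245.1 139. ] [ 6.9 -8.8  3.4]
[[269, 273], [268, 278], [262, 282], [259, 282], [257, 280], [256, 274], [251, 280], [247, 279], [251, 287], [252, 299], [268, 295], [270, 279]]
256 [72, 74, 73, 73, 75, 75, 72, 81, 104, 143, 154, 156, 158, 157, 157, 158, 160, 159, 159, 160, 158, 157, 156, 154, 155, 154, 154, 157, 153, 155, 154, 151, 155, 174, 226, 248, 251, 251, 251, 251, 250, 250, 249, 249, 249, 249]
262 [71, 69, 70, 71, 69, 70, 71, 70, 72, 72, 71, 73, 75, 95, 129, 151, 155, 155, 157, 158, 159, 159, 159, 160, 161, 159, 156, 156, 155, 153, 155, 167, 210, 245, 250, 251, 251, 249, 247, 244, 243, 242, 241, 241, 240, 240]
268 [91, 117, 127, 119, 108, 95, 89, 85, 85, 86, 88, 103, 132, 150, 157, 154, 154, 153, 157, 158, 158, 158, 160, 159, 159, 158, 157, 159, 159, 162, 182, 225, 244, 247, 247, 247, 245, 243, 242, 241, 241, 242, 242, 242, 243, 243]
272 [240, 250, 251, 251, 251, 251, 249, 246, 241, 238, 238, 238, 238, 239, 240, 241, 243, 243, 244, 246, 246, 247, 247, 247, 247, 247, 247, 247, 247, 247, 247, 248, 247, 248, 248, 247, 247, 244, 242, 242, 241, 242, 241, 242, 241, 242]
```

Emit:
apply_moves:
  commands: [-0.001, -0.003, 0.001, 0, -0.001, -0.003, 0.001, 0, -0.002, -0.002, 0.001, 0, -0.002, -0.002, 0.001, 0]

```text
t: 22.98
ee_pos: [538.0, 249.7, 138.6]
tool_rot: [0.005, 0.939, 0.343, 0.015]
force: [21.6, -6.4, 2.6]
finger_gap: 0.091
finger_force: 72.0
```

```bash
python3 -c "
from h import *
st();look()"
```

```text
t 22.975 ax -5.8 right -16.4 z 138.6 F [21.6 -6.4  2.6] gap 7.69560530894553
23.025 [537.9 249.8 138.7] [20.5 -7.2  3.1]
[[271, 275], [270, 280], [264, 284], [261, 284], [259, 282], [258, 276], [252, 282], [248, 280], [252, 290], [252, 299], [268, 295], [272, 277]]
256 [176, 177, 180, 186, 188, 187, 188, 189, 191, 199, 203, 181, 168, 172, 173, 162, 154, 153, 153, 153, 152, 153, 149, 152, 151, 151, 153, 150, 151, 152, 150, 151, 164, 217, 246, 251, 251, 251, 251, 251, 250, 249, 249, 249, 249, 249]
262 [69, 75, 94, 112, 121, 119, 118, 121, 120, 120, 119, 120, 121, 120, 118, 124, 133, 147, 150, 152, 153, 152, 151, 152, 152, 150, 151, 151, 151, 151, 153, 176, 229, 248, 251, 251, 250, 249, 247, 245, 243, 242, 241, 241, 240, 240]
268 [70, 71, 70, 69, 70, 72, 71, 72, 72, 71, 74, 70, 73, 75, 95, 131, 148, 152, 151, 151, 151, 151, 153, 150, 154, 150, 152, 154, 153, 160, 195, 236, 245, 247, 247, 247, 246, 243, 242, 241, 242, 242, 243, 243, 243, 243]
272 [74, 92, 164, 234, 243, 244, 243, 237, 215, 192, 173, 161, 156, 162, 175, 187, 194, 202, 212, 228, 237, 240, 241, 243, 245, 246, 247, 247, 247, 246, 247, 247, 247, 247, 248, 247, 247, 246, 243, 242, 242, 241, 241, 241, 242, 242]
```

Emit:
apply_moves:
  commands: [0, -0.003, 0.001, 0, 0, -0.003, 0.001, 0, -0.001, -0.003, 0.001, 0, -0.002, -0.002, 0.001, 0]

```text
t: 23.52
ee_pos: [517.2, 258.0, 128.7]
tool_rot: [-0.0, 0.939, 0.345, 0.0]
force: [1.0, -0.4, 2.0]
finger_gap: -0.001
finger_force: 1.4
```

```bash
python3 -c "
from h import *
st();look()"
```

```text
t 23.525 ax -16.3 right -36.1 z 128.7 F [ 1.  -0.4  2. ] gap -0.08595173865960053
23.575 [516.4 258.1 128.2] [0.6 0.6 2.8]
[[248, 280], [253, 288], [253, 298], [255, 297], [255, 293], [257, 291], [262, 292], [269, 290], [265, 281], [253, 282], [251, 279]]
256 [248, 249, 250, 251, 251, 251, 251, 251, 251, 251, 250, 249, 249, 248, 245, 231, 181, 154, 157, 163, 167, 171, 177, 175, 171, 172, 171, 179, 184, 186, 188, 196, 212, 235, 249, 251, 251, 251, 251, 251, 250, 249, 249, 249, 249, 249]
262 [247, 248, 248, 249, 249, 250, 250, 251, 251, 251, 250, 250, 249, 247, 236, 214, 177, 160, 161, 160, 152, 136, 147, 174, 180, 179, 177, 211, 245, 251, 251, 251, 251, 251, 251, 251, 250, 249, 247, 244, 243, 241, 242, 241, 240, 241]
268 [73, 70, 74, 73, 80, 93, 96, 93, 99, 102, 105, 107, 108, 108, 105, 102, 99, 104, 103, 99, 105, 130, 165, 175, 175, 188, 217, 242, 245, 246, 246, 247, 247, 247, 248, 247, 245, 243, 242, 242, 242, 242, 243, 243, 243, 244]
272 [72, 73, 71, 72, 74, 73, 72, 73, 74, 76, 83, 93, 93, 95, 94, 97, 95, 93, 94, 94, 97, 100, 115, 139, 173, 220, 244, 247, 247, 247, 247, 247, 247, 247, 248, 246, 243, 242, 242, 242, 241, 242, 242, 241, 242, 242]
```

The grip slipped off, but the flick did good work. The side profile now shows the wing's upper face (rows 281–288) above its end edge (289–292), and the flange is square to the neck, so the wing is about 70–80° left and nearly level. I press it gently the rest of the way with the shut fingers near the neck.

Emit:
apply_moves:
  commands: [0.013, 0.009, -0.004, 0, 0, 0, 0.004, 0, 0, 0, 0.004, 0, 0, 0, 0.003, 0, 0, 0, 0.002, 0, 0, 0, 0, 0]

```text
t: 24.32
ee_pos: [532.3, 259.0, 118.7]
tool_rot: [0.0, 0.939, 0.345, -0.001]
force: [-0.3, 1.2, 1.5]
finger_gap: -0.005
finger_force: 0.8
```

```bash
python3 -c "
from h import *
st();look()"
```

```text
t 24.325 ax -4.1 right -27.1 z 118.7 F [-0.3  1.2  1.5] gap -0.4646391786631385
24.375 [532.4 258.9 118.7] [-1.2  0.6  1. ]
[[248, 278], [248, 281], [253, 287], [252, 297], [255, 297], [257, 294], [261, 296], [276, 291], [276, 289], [272, 285], [272, 291], [269, 293], [268, 291], [266, 294], [263, 295], [258, 288], [257, 276]]
256 [94, 134, 157, 173, 179, 190, 222, 243, 248, 247, 246, 242, 227, 197, 180, 178, 168, 164, 163, 166, 170, 166, 167, 168, 169, 166, 161, 158, 155, 161, 172, 188, 224, 245, 250, 251, 251, 251, 251, 251, 250, 249, 249, 249, 249, 249]
262 [69, 69, 69, 69, 68, 66, 66, 65, 67, 66, 68, 70, 81, 102, 117, 123, 126, 125, 125, 123, 122, 124, 124, 117, 117, 121, 133, 150, 163, 164, 170, 209, 245, 250, 251, 251, 250, 250, 247, 244, 243, 242, 242, 241, 240, 239]
268 [68, 72, 70, 70, 72, 67, 69, 68, 68, 69, 69, 70, 70, 70, 66, 67, 69, 69, 67, 70, 71, 71, 68, 68, 71, 92, 130, 152, 159, 183, 230, 244, 247, 247, 246, 245, 243, 242, 242, 242, 241, 242, 242, 242, 243, 243]
272 [84, 82, 74, 71, 71, 70, 70, 70, 71, 70, 69, 72, 83, 124, 172, 179, 173, 156, 133, 115, 115, 111, 114, 117, 139, 158, 159, 164, 195, 237, 246, 247, 247, 245, 243, 242, 242, 242, 241, 241, 242, 241, 241, 241, 241, 241]
```

The wing took up level at about 1 N. I lift, open, straddle the level wing over its 60 mm width and close.

Emit:
apply_moves:
  commands: [0, 0, -0.02, 0, 0, 0.011, -0.02, 0, 0, 0.012, 0, 0, 0, 0, 0, 0]
  hand: 0

```text
t: 24.88
ee_pos: [548.7, 240.6, 159.8]
tool_rot: [0.0, 0.939, 0.344, 0.0]
force: [-1.1, -0.1, 0.1]
finger_gap: 0.848
finger_force: 0.0
```

```bash
python3 - <<'E'
from h import *
st();a=look();b=grab("top")
cv2.imwrite("pics/c7.png",np.hstack([cv2.resize(a["frame"][240:320,220:300],(400,400),interpolation=2),cv2.resize(b["frame"][170:250,115:195],(400,400),interpolation=2)])[:,:,::-1])
E
```

```text
t 24.875 ax -3.6 right -2.5 z 159.8 F [-1.1 -0.1  0.1] gap 72.11690322891025
24.925 [547.9 240.9 159. ] [-0.1 -0.4 -0.8]
[[276, 290], [262, 275], [248, 278], [248, 281], [253, 287], [252, 297], [255, 297], [257, 294], [261, 296], [272, 293]]
256 [248, 249, 250, 251, 251, 251, 251, 251, 246, 220, 189, 180, 173, 157, 152, 147, 143, 146, 148, 158, 165, 166, 168, 169, 168, 167, 165, 160, 159, 163, 174, 190, 225, 244, 250, 251, 251, 251, 251, 251, 250, 249, 249, 249, 249, 249]
262 [180, 188, 192, 189, 188, 195, 208, 206, 186, 181, 182, 183, 181, 182, 182, 183, 179, 177, 172, 164, 158, 154, 151, 152, 151, 150, 154, 161, 169, 164, 169, 210, 245, 250, 251, 251, 250, 250, 247, 244, 243, 242, 242, 240, 240, 240]
268 [74, 74, 74, 73, 74, 74, 75, 84, 135, 215, 246, 245, 227, 199, 189, 184, 183, 185, 184, 184, 183, 183, 182, 183, 181, 180, 173, 168, 162, 188, 230, 245, 247, 247, 247, 246, 243, 242, 242, 242, 242, 242, 242, 242, 243, 243]
272 [76, 77, 75, 75, 73, 77, 98, 160, 227, 246, 248, 248, 247, 247, 246, 245, 238, 223, 202, 189, 187, 183, 184, 183, 184, 180, 169, 168, 195, 237, 246, 247, 247, 246, 243, 242, 243, 243, 242, 242, 241, 241, 241, 242, 242, 242]
```

View pics/c7.png

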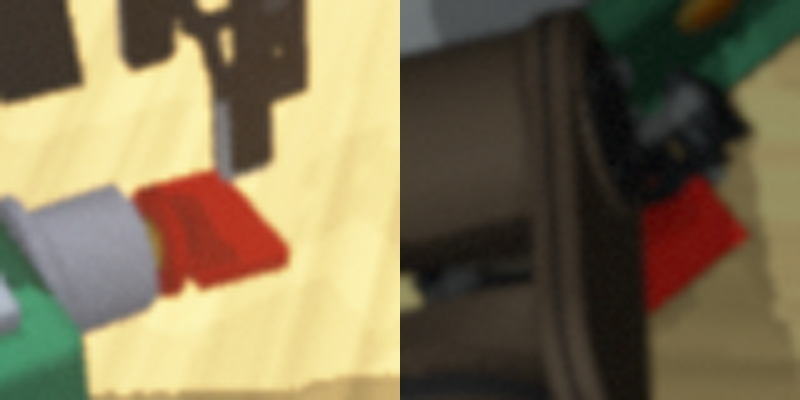

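The view shows the wing level and square to the neck, a few mm out: on the side half its outer edge runs from (290,262) to (225,175), and the shank shows at (155,240). I descend around it and close.

Emit:
apply_moves:
  commands: [-0.005, -0.002, 0.015, 0, 0, 0, 0.02, 0, 0, 0, 0.02, 0, 0, 0, 0.014, 0, 0, 0, 0, 0]

```text
t: 25.6
ee_pos: [541.4, 239.7, 88.1]
tool_rot: [-0.0, 0.939, 0.345, -0.002]
force: [0.2, -0.3, -0.3]
finger_gap: 0.997
finger_force: 0.0
```

Emit:
apply_moves:
  commands: [0, 0, 0, 0, 0, 0, 0, 0, 0, 0, 0, 0, 0, 0, 0, 0]
  hand: 1

```text
t: 26.1
ee_pos: [543.7, 239.9, 91.7]
tool_rot: [0.0, 0.939, 0.345, 0.001]
force: [1.3, -3.5, 5.7]
finger_gap: 0.692
finger_force: 63.4
```

```bash
python3 -c "
from h import *
st();look()"
```

```text
t 26.1 ax -7.8 right -5.1 z 91.7 F [ 1.3 -3.5  5.7] gap 58.79952993622926
26.15 [543.7 239.9  91.6] [-0.1 -2.2  5. ]
[[257, 275], [248, 279], [248, 281], [253, 287], [253, 298], [257, 295], [260, 297], [264, 295], [264, 285], [262, 278]]
256 [61, 61, 61, 61, 59, 62, 62, 60, 62, 82, 122, 141, 147, 147, 144, 145, 140, 139, 142, 151, 157, 164, 165, 165, 168, 169, 168, 161, 158, 159, 165, 183, 208, 235, 249, 251, 251, 251, 251, 251, 250, 249, 249, 249, 249, 249]
262 [61, 62, 65, 75, 104, 127, 100, 71, 66, 64, 63, 73, 91, 109, 123, 134, 138, 140, 146, 145, 144, 149, 148, 148, 147, 146, 148, 152, 159, 166, 163, 178, 225, 248, 251, 251, 250, 250, 246, 244, 243, 242, 240, 241, 239, 239]
268 [62, 80, 153, 230, 232, 165, 86, 69, 66, 69, 92, 143, 167, 158, 147, 142, 125, 85, 68, 64, 65, 65, 64, 67, 76, 85, 84, 86, 84, 87, 91, 94, 90, 91, 89, 92, 105, 133, 190, 235, 241, 241, 241, 242, 243, 243]
272 [74, 70, 66, 67, 65, 68, 64, 67, 67, 68, 66, 66, 67, 65, 69, 67, 66, 64, 65, 68, 68, 66, 66, 64, 67, 67, 67, 65, 66, 68, 64, 68, 66, 65, 67, 78, 133, 209, 237, 242, 241, 242, 241, 241, 241, 242]
```

Gripped across 59 mm at 63 N with little side force. I draw out along -a.

Emit:
apply_moves:
  commands: [-0.003, 0, 0, 0, -0.003, 0, 0, 0, -0.004, 0, 0, 0, -0.004, 0, 0, 0, 0, 0, 0, 0]

```text
t: 26.78
ee_pos: [530.4, 230.2, 89.6]
tool_rot: [0.0, 0.939, 0.345, -0.002]
force: [-1.1, -3.4, 3.6]
finger_gap: 0.689
finger_force: 63.5
```

Emit:
apply_moves:
  commands: [-0.006, 0, 0, 0, -0.008, 0, 0, 0, -0.008, 0, 0, 0, -0.008, 0, 0, 0, -0.01, 0, 0, 0, -0.012, 0, 0, 0, -0.015, 0, 0, 0, 0, 0, 0, 0]

```text
t: 27.78
ee_pos: [479.8, 186.9, 90.1]
tool_rot: [-0.0, 0.939, 0.344, -0.0]
force: [0.0, -0.0, -2.0]
finger_gap: 0.693
finger_force: 63.9
```

```bash
python3 - <<'E'
from h import *
st();a=grab("side");b=grab("top")
for n,f,bx in(("side",a,(235,240,420,330)),("top",b,(100,150,235,262))):
    for o in blobs(f,"red",bx,15): print(n,o[0].round(1),o[1],cv2.boundingRect(o[3]))
h=cv2.cvtColor(a["frame"],cv2.COLOR_RGB2HSV);m=((h[...,0]<10)|(h[...,0]>172))&(h[...,1]>140);m[:240]=0;m[330:]=0;m[:,:235]=0
n,l,s,c=cv2.connectedComponentsWithStats(m.astype(np.uint8));print([ (s[i].tolist()) for i in range(1,n) if s[i,4]>20])
E
```

```text
t 27.775 ax -90.9 right -6.1 z 90.1 F [ 0. -0. -2.] gap 58.896705945848495
side [295.6 265.4] 36 (289, 264, 13, 4)
side [342.8 275.2] 247 (325, 267, 39, 20)
top [200.7 246. ] 24 (199, 243, 5, 7)
[[285, 263, 18, 23, 298], [324, 266, 41, 27, 493]]
```

The plug is out: it travelled with the gripper and the wrist carries its weight. I lift and carry it to the tray.

Emit:
apply_moves:
  commands: [0, 0, -0.03, 0, -0.01, 0.012, -0.03, 0, -0.03, 0.034, 0, 0, -0.034, 0.039, 0, 0, -0.034, 0.039, 0, 0, -0.034, 0.039, 0, 0, -0.034, 0.039, 0, 0, -0.034, 0.039, 0, 0]

```text
t: 28.88
ee_pos: [477.1, -133.9, 150.8]
tool_rot: [0.0, 0.939, 0.345, 0.001]
force: [0.3, -0.2, -1.5]
finger_gap: 0.687
finger_force: 64.5
```

Emit:
apply_moves:
  commands: [-0.034, 0.039, 0, 0, -0.034, 0.039, 0, 0, -0.03, 0.034, 0, 0, -0.015, 0.017, 0, 0, 0, 0, 0, 0]

```text
t: 29.5
ee_pos: [474.2, -304.6, 150.3]
tool_rot: [-0.0, 0.939, 0.344, 0.0]
force: [-0.6, -0.2, -1.7]
finger_gap: 0.686
finger_force: 64.5
```

```bash
python3 - <<'E'
from h import *
s=r.read_state();print(s["t"],s["ee_pos"].round(1),s["force"].round(1),s["finger_gap"]*85)
a=grab("side")
h=cv2.cvtColor(a["frame"],cv2.COLOR_RGB2HSV);m=((h[...,0]<10)|(h[...,0]>172))&(h[...,1]>140);m[:120]=0;m[250:]=0;m[:,:235]=0;m[:,410:]=0
n,l,t,c=cv2.connectedComponentsWithStats(m.astype(np.uint8));print([ (t[i].tolist()) for i in range(1,n) if t[i,4]>20])
d=np.array([471,-313,0])-s["ee_pos"];print(d@[.763,.647,0],d@[.647,-.763,0])
E
```

```text
29.5 [ 474.2 -304.6  150.3] [-0.6 -0.2 -1.7] 58.29067609531831
[[317, 145, 15, 16, 128]]
-7.916028473916218 4.325793832337045
```

Emit:
apply_moves:
  commands: [-0.006, 0.003, 0.02, 0, 0, 0, 0.03, 0, 0, 0, 0.03, 0, 0, 0, 0.02, 0, 0, 0, 0.012, 0, 0, 0, 0.008, 0, 0, 0, 0, 0]

```text
t: 30.42
ee_pos: [471.6, -309.7, 30.3]
tool_rot: [-0.0, 0.939, 0.345, -0.0]
force: [0.1, -0.5, -1.8]
finger_gap: 0.688
finger_force: 64.5
```

Emit:
apply_moves:
  commands: [0, 0, 0.004, 0, 0, 0, 0.004, 0, 0, 0, 0.003, 0, 0, 0, 0, 0]

```text
t: 30.92
ee_pos: [471.3, -309.6, 19.1]
tool_rot: [-0.0, 0.939, 0.345, -0.0]
force: [0.4, 0.7, -0.8]
finger_gap: 0.69
finger_force: 64.5
```

Emit:
apply_moves:
  commands: [0, 0, 0.002, 0, 0, 0, 0.002, 0, 0, 0, 0.001, 0, 0, 0, 0, 0]

```text
t: 31.42
ee_pos: [471.4, -309.6, 14.2]
tool_rot: [-0.0, 0.939, 0.345, -0.0]
force: [-0.9, -0.0, -1.7]
finger_gap: 0.687
finger_force: 64.5
```

Emit:
apply_moves:
  commands: [0, 0, 0.001, 0, 0, 0, 0.001, 0, 0, 0, 0, 0]

```text
t: 31.8
ee_pos: [471.4, -309.6, 12.2]
tool_rot: [-0.0, 0.939, 0.345, -0.0]
force: [0.2, 0.3, -1.9]
finger_gap: 0.689
finger_force: 64.5
```

Emit:
apply_moves:
  commands: [0, 0, 0.001, 0, 0, 0, 0.001, 0, 0, 0, 0, 0]

```text
t: 32.17
ee_pos: [471.5, -309.8, 10.5]
tool_rot: [0.0, 0.939, 0.345, -0.0]
force: [-0.4, -0.1, -0.6]
finger_gap: 0.685
finger_force: 64.6
```

Emit:
apply_moves:
  commands: [0, 0, 0.001, 0, 0, 0, 0.001, 0, 0, 0, 0, 0]

```text
t: 32.55
ee_pos: [471.4, -310.1, 9.7]
tool_rot: [-0.0, 0.939, 0.345, -0.0]
force: [-4.9, 0.5, 7.4]
finger_gap: 0.69
finger_force: 65.3
```

The plug touches down at about 9 N. I open, then lift away.

Emit:
apply_moves:
  commands: [0, 0, -0.001, 0, 0, 0, 0, 0, 0, 0, 0, 0]
  hand: 0.12

```text
t: 32.92
ee_pos: [471.4, -309.6, 9.1]
tool_rot: [-0.0, 0.939, 0.345, 0.0]
force: [-0.1, 0.5, -1.2]
finger_gap: 0.877
finger_force: 0.0
```

Emit:
apply_moves:
  commands: [0, 0, -0.01, 0, 0, 0, -0.03, 0, 0, 0, -0.04, 0, 0, 0, -0.04, 0, -0.05, 0, 0, 0, -0.05, 0, 0, 0, 0, 0, 0, 0]

```text
t: 33.8
ee_pos: [393.5, -376.4, 130.3]
tool_rot: [0.001, 0.939, 0.343, 0.0]
force: [0.3, -0.2, -0.2]
finger_gap: 0.88
finger_force: 0.0
```

```bash
python3 - <<'E'
from h import *
s=r.read_state();print(s["t"],s["ee_pos"].round(1),s["force"].round(1),s["finger_gap"]*85)
for n,bx in(("side",(270,160,380,225)),("top",(335,185,470,320))):
    f=grab(n)
    for o in blobs(f,"red",bx,10): print(n,o[0].round(1),o[1],cv2.boundingRect(o[3]), plane(f,*o[0],26).round(0))
    if n=="top":
        o=blobs(f,"black",(200,150,245,190),20);print([(x[0].round(1),x[1]) for x in o])
E
```

```text
33.8 [ 393.5 -376.4  130.3] [ 0.3 -0.2 -0.2] 74.82898116604906
side [328.5 196.8] 80 (321, 190, 17, 12) [ 465. -294.   26.]
top [405.6 259.7] 336 (394, 248, 25, 24) [ 469. -310.   26.]
[(array([223.5, 151.6]), np.int32(22)), (array([220.3, 169.2]), np.int32(308))]
```

The red plug lies in the tray at about (469, -310), and the black plug is unmoved at top (220,169). The robot is clear of everything, so I hand in.

```bash
python3 -c "
from station import job_done
print(job_done())"
```

```text
the job is handed in; nothing more can be done
None
```

The red wing plug is unscrewed, drawn straight out and lying in the blue tray, and the black plug is untouched. I handed in at about 34 s; one push along the way jammed, and wrist force reached about 79 N.

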